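# Open the washer console's hidden service catch and press the service button

## Robot

A 6-joint arm with a two-finger parallel gripper is mounted at the origin on the work surface. World frame = base frame: x ahead of the robot, y to its left, z up, the work surface at z = 0. Lengths are in m, angles in degrees, forces in N, time in s.
With the tool pointing down it reaches from about 0.3 to 0.875 m from the base axis. Payload 4.2 kg.
Tool frame: the origin (TCP) lies midway between the tips of the shut fingers; the grasp point (between the pads) lies 19 mm behind it; y points along the fingers, x is the direction in which the jaws open and shut, and the axes are right-handed (so a half turn about y gives the same grasp; the last joint's range is limited). The gripper opens to 85 mm and grips with 20 to 120 N. Pads are 22 mm wide; open, the fingers measure 114 mm over their backs; the gripper's body (76 mm by 85 mm) begins 54 mm behind the grasp point. The pads swing forward as they close: fully open they stand 13 mm farther back than shut.
Start: joints at [74.485, 18.312, 89.639, -0, 72.044, -1.146], TCP at [0.143, 0.557, 0.231] pointing down, gripper open.
Joint ranges: [-177.97, 177.97], [-48.28, 115.42], [12.27, 149.76], [-77.06, 257.06], [2.81, 150.46], [-146.56, 146.56]. Speed limits (degrees/s): [147.25, 147.25, 180, 180, 180, 180].

## Interface

Orientations are given as [roll, pitch, yaw] about the fixed x, y, z axes, in that order (R = Rz(yaw) Ry(pitch) Rx(roll)).
In Python, from station import * gives the robot as it stands.
- The arm moves only by the shell command python3 -m jog 'ROWS' [OPENING] [FORCE]. ROWS is JSON, a list of rows, each an object of numbers: "dx", "dy", "dz": the shift along the world's x, y, z in mm; "ax", "ay", "az": the turn, a rotation vector about the world's x, y, z in degrees. In form: [{"dx": .., "dy": .., "dz": .., "ax": .., "ay": .., "az": ..}, ...]. A call has exactly 5 rows; each row shifts and turns the pose as measured when the row begins; what a row does not reach is not made up. A row lasts 1/12 s, in which the tool goes at most 41.7 mm and 7.16 degrees, less where a joint would pass 70% of its speed; a pose out of reach is approached as far as the arm can. A call is refused whole if a number of a shift passes 41.7 or a number of a turn 7.16, either way. A call with a gripper value outside its range is refused whole. OPENING is the opening in per cent of the stroke, from 0 (shut) to 100 (fully open), set as the call begins (- or left out, the last holds). The fingers move at their own pace and stop on an object; FORCE is the grip in N (left out, the last holds). Time passes only in rows, so rows that do not move let the fingers close, or fill a call up. It gives the time, the measured TCP pose, the force and the opening at its end, in the units of the state.
- read_state(): the state, without advancing time (a new reading comes with each control period).
- snapshot(name): name is "scene" or "top" or "wrist"; returns the picture (420x560x3 uint8, red, green, blue); there is no depth.
- camera_params(name): a dict with "K" (3x3 intrinsics, pixels), "rvec" (rotation vector, rad) and "tvec" (3), from world to camera coordinates, as OpenCV has them. Camera axes: x right, y down, z forward; pixel columns grow to the right and rows downward; lengths in m; the calibration is good to about 2 mm. A picture is of the moment at which its call begins: read the wrist's pose just before it. camera_params takes no time and is no camera call; for the wrist camera it gives the pose at the moment of the call.
- hand_in(): hands the job in, once; it reports no verdict.
The state is a dict: "t": time; "joint_positions": joint angles; "joint_velocities": joint speeds; "effort": joint torques, N m; "ee_pos": TCP position; "eef_rot": TCP orientation; "ft_force": force on the tool from outside, world axes, zero at the start; "torque": the same for the moment, N m; "gripper_width": finger opening in m.
Only numpy, scipy, OpenCV 4.12 (cv2) and the standard library are available. Lean on these libraries where they do the work, as an engineer would, in place of code of your own. Each camera call takes 0.05 s, during which the arm holds its last target.

## Task

The service door of the washing-machine console is held shut by a concealed catch, a white plate let in flush somewhere along the flat white strip in front of the door; it can be found by feeling lightly along the strip for the place that gives. Press the catch in so that the door springs wide open by itself, then press the blue service button inside and let it go. Use only the fingertips, pick nothing up, and leave the loose things on and around the console where they are.

Things in the scene. Friction and masses are not known exactly. Their poses are not given: they have to be found in the camera images.
- console: white washing-machine control console, fixed, face up on the table: 220 (x) by 660 (y) by 85 mm high. Origin: centre of its underside; z up, x away from the robot, y along its length to the left. Along the face from the left: bare spindle, service door, black display, knob (25 mm high). The door is a flush white flap, 128 (x) by 200 mm (y), hinged on its far edge.
- strip_mid (a point): middle of the flat white strip before the service door, at its surface, 85 mm up; axes as the console's. The strip is 184 mm long (y) by 64 mm wide (x), between end trims 1.5 mm higher. It is rigid except for the catch, whose centre lies on the strip's lengthwise centre line (the y line through this point), anywhere up to 60 mm to either side of this point; it is not reported.
- strip_left (a point): the strip's left (+y) end on its centre line, at the surface, 92 mm from its middle. The catch is a white plate 61 mm (y) by 47 mm (x) in a cut-out of 64 by 50 mm in the strip; its surface lies 2 mm below the strip's, with a thin dark gap round it. A fingertip wholly over the cut-out can press it; one that overlaps the rim meets the rigid strip.
- strip_right (a point): the strip's right (-y) end on its centre line, at the surface, 92 mm from its middle
- catch (a joint): how far the catch is pressed in: 0 at rest, 0.006 m fully in (straight down). It is sprung: it begins to move at about 1.5 N and is fully in at about 4.5 N; the door is freed at about 0.004 m. It springs back when let go.
- door (a joint): service door: 0 shut, 2.3 rad wide open, folded back away from the robot. Once the catch frees it a spring swings it open by itself in about 1 to 2 s and keeps it open.
- service_top (a point): centre of the top of the blue round service button, 26 mm in diameter, on the green circuit board under the door; its top lies 30 mm below the console's face. The compartment is 204 mm (y) by 124 mm (x); the button stands about 60 mm from its near edge and 70 mm from the hinge.
- service (a joint): how far the service button is pressed: 0 at rest, 0.005 m fully down (straight down). Sprung: begins at about 1.4 N, fully down at 4.5 N; returns by itself.
- dial: loose white knob, 52 mm in diameter, 24 mm high, standing on the left end of the console's face; origin: centre of its underside
- driver: loose screwdriver, 190 mm long, lying on the table in front of the console; origin: on the table side of its middle
- dish: loose steel screw dish, 90 mm in diameter, 30 mm high, on the table in front of the console; origin: centre of its underside
- detergent: loose white bottle with a blue cap, 80 mm in diameter, 200 mm high, to the right of the console; origin: centre of its underside
- sheets: loose cardboard box, 70 by 110 by 130 mm high, to the right; origin: centre of its underside
- mug: loose blue mug, 80 mm in diameter, 95 mm high, to the left; origin: centre of its underside
- brush: loose hand brush 200 mm long, lying on the table in front of the left end of the console; origin: underside of its middle

How it is judged:
By the outcome, as a careful person would: the job done as asked, in the order asked, and still so for the second after the job is handed in, with the robot touching nothing.
It also fails if it takes over 51 s, if anything falls off the work surface, if the arm or the gripper's body presses on something with over 40 N, if the wrist force passes 120 N, or if a joint passes its speed limit or range.

## Working session

There is one attempt and no reset: what is moved stays moved. The work goes in short steps, Python scripts to look and compute and a shell command to move; the robot and the scene stay as the last step left them, time stands still between calls to the robot, and variables do not carry over. Pictures are saved under pics/ and viewed, and the job is handed in when it is done.

```bash
ls; mkdir -p pics
python3 - <<'E'
from station import *
import cv2
print(read_state())
for n in ["scene","top","wrist"]:
    p=camera_params(n); print(n,p)
    cv2.imwrite(f"pics/{n}0.png",cv2.cvtColor(snapshot(n),cv2.COLOR_RGB2BGR))
E
```

```text
pics
{'t': 0.0, 'joint_positions': array([ 7.44851955e+01,  1.83530003e+01,  8.97066964e+01,  1.61651519e-03,
        7.20447775e+01, -1.14625851e+00]), 'joint_velocities': array([ 0.10016799,  0.02888126, -0.01891114, -0.06182361,  0.03794196,
       -0.04542377]), 'effort': array([-5.96324608e-04, -4.15535009e+01, -2.34162444e+01, -4.15411193e-05,
        8.27663345e-03, -1.78917634e-05]), 'ee_pos': array([0.1425566 , 0.5565518 , 0.23046667]), 'eef_rot': array([-89.99637346,   0.10442256,  75.63095754]), 'ft_force': array([ 0.80232725,  0.76256909, -0.02110948]), 'torque': array([-0.01047043, -0.00695593, -0.01985854]), 'gripper_width': 0.08565940202571914}
scene {'K': array([[408.39617372,   0.        , 277.80902065],
       [  0.        , 408.39617372, 208.28349793],
       [  0.        ,   0.        ,   1.        ]]), 'rvec': array([ 1.20893276,  2.08907146, -1.14162102]), 'tvec': array([ 0.25129312, -0.1596695 ,  1.63398151])}
top {'K': array([[389.09021661,   0.        , 281.72339655],
       [  0.        , 389.09021661, 210.66323853],
       [  0.        ,   0.        ,   1.        ]]), 'rvec': array([ 2.13449678, -2.14110526,  0.14495546]), 'tvec': array([-0.01547479,  0.47504178,  1.22082972])}
wrist {'K': array([[337.92530298,   0.        , 283.08242426],
       [  0.        , 337.92530298, 207.87138475],
       [  0.        ,   0.        ,   1.        ]]), 'rvec': array([-2.26479077, -1.75426855, -0.2918166 ]), 'tvec': array([-0.57436695, -0.04267928,  0.38155952])}
```

View pics/scene0.png

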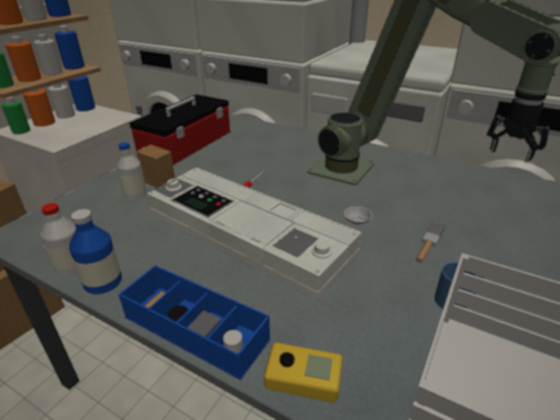

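View pics/top0.png

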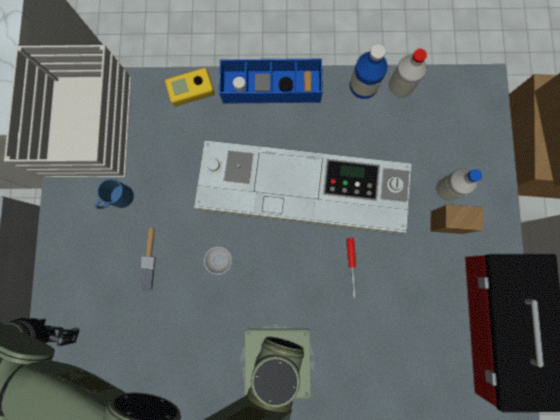

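View pics/wrist0.png

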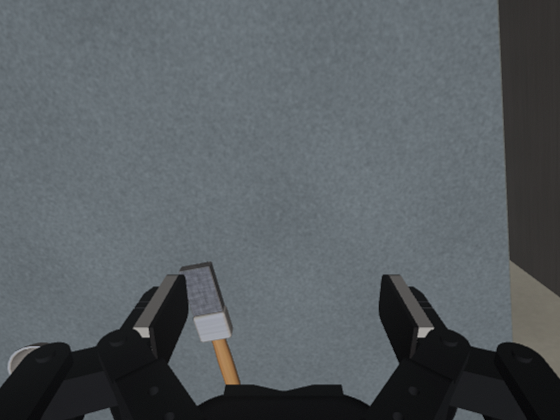

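```bash
cat > h.py <<'E'
from station import *
import cv2, numpy as np
from scipy.spatial.transform import Rotation as R
def ray(cam,px,z,p=None):
    p=p or camera_params(cam)
    Rm=cv2.Rodrigues(p["rvec"])[0]; C=-Rm.T@p["tvec"]
    d=np.c_[np.atleast_2d(px),np.ones(len(np.atleast_2d(px)))]@np.linalg.inv(p["K"]).T@Rm
    return C+d*((z-C[2])/d[:,2])[:,None]
def proj(cam,X,p=None):
    p=p or camera_params(cam)
    return cv2.projectPoints(np.atleast_2d(X).astype(float),p["rvec"],p["tvec"],p["K"],None)[0][:,0]
def st():
    s=read_state(); print("t",round(s["t"],2),"pos",(s["ee_pos"]*1000).round(1),"rot",s["eef_rot"].round(2),"F",s["ft_force"].round(2),"q",s["joint_positions"].round(1),"w",round(s["gripper_width"],4)); return s
def snap(cam,name):
    im=cv2.cvtColor(snapshot(cam),cv2.COLOR_RGB2BGR); cv2.imwrite(f"pics/{name}.png",im); return im
E
python3 - <<'E'
from h import *
im=cv2.imread("pics/top0.png")
cv2.imwrite("pics/top0c.png",cv2.resize(im[130:280,180:430],None,fx=3.2,fy=3.2,interpolation=cv2.INTER_CUBIC))
px=[[205,142],[411,164],[407,232],[195,209], [258,152],[326,160],[321,199],[254,193],[264,196],[285,198],[283,214],[262,212]]
for a,b in zip(px,ray("top",px,0.085)): print(a,(b*1000).round())
E
```

```text
[205, 142] [690. 227.  85.]
[411, 164] [ 614. -424.   85.]
[407, 232] [ 400. -401.   85.]
[195, 209] [474. 252.  85.]
[258, 152] [656.  57.  85.]
[326, 160] [ 629. -158.   85.]
[321, 199] [ 504. -140.   85.]
[254, 193] [524.  69.  85.]
[264, 196] [514.  38.  85.]
[285, 198] [507. -28.  85.]
[283, 214] [457. -22.  85.]
[262, 212] [464.  44.  85.]
```

View pics/top0c.png

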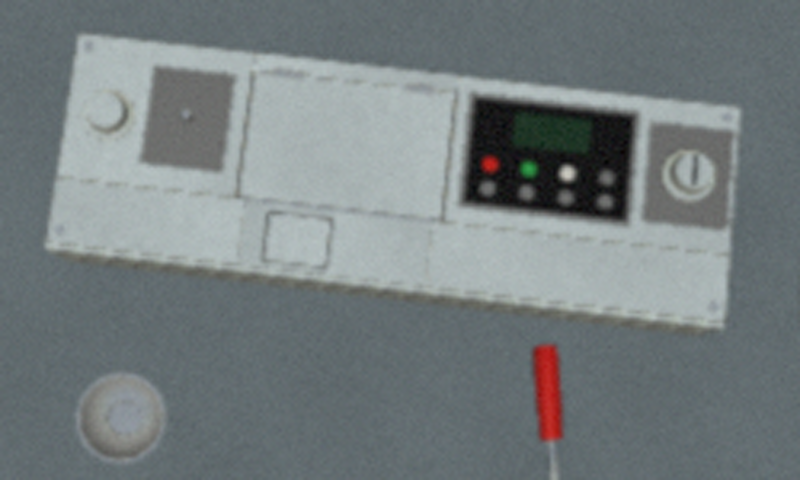

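```bash
python3 -m jog '[{"dx":17,"dy":-27,"az":-4.1},{"dx":17,"dy":-27,"az":-4.1},{"dx":17,"dy":-27,"az":-4.1},{"dx":17,"dy":-27,"az":-4.1},{"dx":17,"dy":-27,"az":-4.1}]' 0 60
python3 -m jog '[{"dx":17,"dy":-27,"az":-4.1},{"dx":17,"dy":-27,"az":-4.1},{"dx":17,"dy":-27,"az":-4.1},{"dx":17,"dy":-27,"az":-4.1},{"dx":17,"dy":-27,"az":-4.1}]'
python3 -m jog '[{"dx":17,"dy":-27,"az":-4.1},{"dx":17,"dy":-27,"az":-4.1},{"dx":17,"dy":-27,"az":-4.1},{"dx":17,"dy":-27,"az":-4.1},{"dx":17,"dy":-27,"az":-4.1}]'
python3 - <<'E'
from h import *
s=st(); p=camera_params("wrist"); Rm=cv2.Rodrigues(p["rvec"])[0]; print(-Rm.T@p["tvec"])
E
```

```text
t 0.15 pos [142.6 556.7 230.7] rot [-9.000e+01  8.000e-02  7.563e+01] F [-0.64  0.03  0.45] q [74.5 18.3 89.7  0.  72.  -1.1] w 0.085
[0.06279576 0.57747858 0.37417552]validation failed for argument at $[0]...
validation failed for argument at $[0]...
validation failed for argument at $[0]...
```

```bash
python3 -m jog '[{"dx":17,"dy":-27,"dz":0,"ax":0,"ay":0,"az":-4.1},{"dx":17,"dy":-27,"dz":0,"ax":0,"ay":0,"az":-4.1},{"dx":17,"dy":-27,"dz":0,"ax":0,"ay":0,"az":-4.1},{"dx":17,"dy":-27,"dz":0,"ax":0,"ay":0,"az":-4.1},{"dx":17,"dy":-27,"dz":0,"ax":0,"ay":0,"az":-4.1}]' 0 60
```

```text
t: 0.57
ee_pos: [0.2266, 0.4212, 0.2277]
eef_rot: [-89.9, 0.1, 54.8]
ft_force: [1.2, 0.1, -0.8]
gripper_width: 0.0256
```

```bash
python3 -m jog '[{"dx":17,"dy":-27,"dz":0,"ax":0,"ay":0,"az":-4.1},{"dx":17,"dy":-27,"dz":0,"ax":0,"ay":0,"az":-4.1},{"dx":17,"dy":-27,"dz":0,"ax":0,"ay":0,"az":-4.1},{"dx":17,"dy":-27,"dz":0,"ax":0,"ay":0,"az":-4.1},{"dx":17,"dy":-27,"dz":0,"ax":0,"ay":0,"az":-4.1}]' 
python3 -m jog '[{"dx":17,"dy":-27,"dz":0,"ax":0,"ay":0,"az":-4.1},{"dx":17,"dy":-27,"dz":0,"ax":0,"ay":0,"az":-4.1},{"dx":17,"dy":-27,"dz":0,"ax":0,"ay":0,"az":-4.1},{"dx":17,"dy":-27,"dz":0,"ax":0,"ay":0,"az":-4.1},{"dx":17,"dy":-27,"dz":0,"ax":0,"ay":0,"az":-4.1}]' 
python3 -m jog '[{"dx":17,"dy":-27,"dz":0,"ax":0,"ay":0,"az":-4.1},{"dx":17,"dy":-27,"dz":0,"ax":0,"ay":0,"az":-4.1},{"dx":17,"dy":-27,"dz":0,"ax":0,"ay":0,"az":-4.1},{"dx":17,"dy":-27,"dz":0,"ax":0,"ay":0,"az":-4.1},{"dx":0,"dy":0,"dz":0,"ax":0,"ay":0,"az":0}]'
python3 - <<'E'
from h import *
s=st(); snap("wrist","w1"); np.save("w1p.npy",camera_params("wrist"),allow_pickle=True)
E
```

```text
t: 0.98
ee_pos: [0.3134, 0.2783, 0.2267]
eef_rot: [-90.0, 0.2, 33.3]
ft_force: [0.5, -0.2, -0.1]
gripper_width: -0.0001
t: 1.4
ee_pos: [0.4001, 0.1354, 0.2265]
eef_rot: [-90.0, 0.2, 11.8]
ft_force: [0.3, -0.3, 0.5]
gripper_width: 0.0
t: 1.82
ee_pos: [0.4723, 0.0168, 0.2259]
eef_rot: [-90.0, 0.2, -5.9]
ft_force: [0.1, -0.4, 0.0]
gripper_width: -0.0001
t 1.82 pos [472.3  16.8 225.9] rot [-90.04   0.16  -5.86] F [ 0.09 -0.35  0.05] q [  0.7   9.4 102.7  -0.   68.1   6.5] w -0.0001
```

View pics/w1.png

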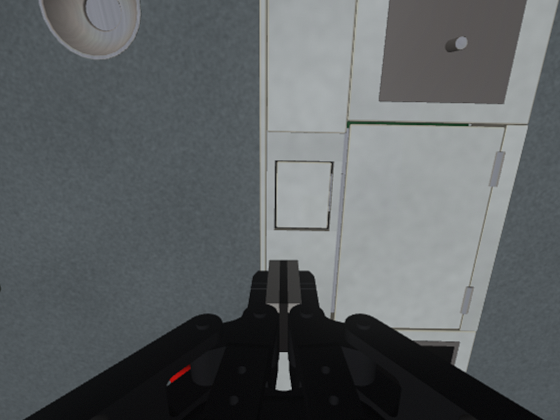

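The wrist view shows the catch outline with corners at about (276,161), (333,162), (329,230) and (275,229). The door lies to its right and the fingertips are at (283,262).

Run:
```python
from h import *
p=np.load("w1p.npy",allow_pickle=True).item()
im=cv2.imread("pics/w1.png")
cv2.imwrite("pics/w1c.png",cv2.resize(im[100:270,240:400],None,fx=3.5,fy=3.5,interpolation=cv2.INTER_CUBIC))
px=[[276,161],[333,162],[329,230],[275,229],[348,124],[506,125],[333,325],[267,131],[346,133]]
X=ray("wrist",px,0.085,p)
for a,b in zip(px,X): print(a,(b*1000).round(1))
c=X[:4].mean(0); print("centre wrist",c, "top", ray("top",[[273.1,205.3]],0.084))
d=X[0]-X[3]+X[1]-X[2]; print("yaw",np.degrees(np.arctan2(-d[0],d[1])))
d=X[4]-X[6]; print("yaw door edge",np.degrees(np.arctan2(-d[0],d[1])))
print(proj("wrist",[.4723,.0168,.2259],p), proj("top",X[:4]))
```

```text
[276, 161] [468.1  47.4  85. ]
[333, 162] [516.2  41.7  85. ]
[329, 230] [509.2 -20.4  85. ]
[275, 229] [460.4 -14.5  85. ]
[348, 124] [530.1  71.8  85. ]
[506, 125] [658.5  57.9  85. ]
[333, 325] [ 507.2 -124.2   85. ]
[267, 131] [463.5  73.   85. ]
[346, 133] [528.2  64.7  85. ]
centre wrist [0.48848704 0.0135418  0.085     ] top [[0.48466094 0.00918439 0.084     ]]
yaw -6.764494825912582
yaw door edge -6.6775720960333445
[[284.21476214 278.79465865]] [[260.7678669  210.55901475]
 [262.69816889 195.31883616]
 [282.58546961 197.44028419]
 [280.72382746 212.93208989]]
```

View pics/w1c.png

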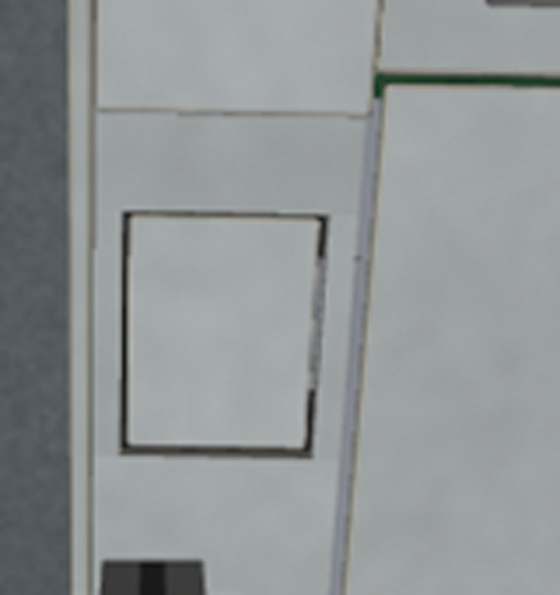

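```bash
python3 -m jog '[{"dx":1,"dy":0,"dz":-4,"ax":0,"ay":0,"az":6},{"dx":1,"dy":0,"dz":-4,"ax":0,"ay":0,"az":6},{"dx":1,"dy":0,"dz":-4,"ax":0,"ay":0,"az":6},{"dx":1,"dy":0,"dz":-4,"ax":0,"ay":0,"az":6},{"dx":1,"dy":0,"dz":-4,"ax":0,"ay":0,"az":6}]' 
python3 -m jog '[{"dx":1,"dy":-1,"dz":-4,"ax":0,"ay":0,"az":6},{"dx":1,"dy":-1,"dz":-4,"ax":0,"ay":0,"az":6},{"dx":1,"dy":-1,"dz":-4,"ax":0,"ay":0,"az":6},{"dx":1,"dy":-1,"dz":-4,"ax":0,"ay":0,"az":6},{"dx":1,"dy":-1,"dz":-4,"ax":0,"ay":0,"az":6}]' 
python3 -m jog '[{"dx":0,"dy":0,"dz":-4,"ax":0,"ay":0,"az":6},{"dx":0,"dy":0,"dz":-4,"ax":0,"ay":0,"az":6},{"dx":0,"dy":0,"dz":-4,"ax":0,"ay":0,"az":6},{"dx":0,"dy":0,"dz":-4,"ax":0,"ay":0,"az":6},{"dx":0,"dy":0,"dz":0,"ax":0,"ay":0,"az":5}]'
python3 - <<'E'
from h import *
s=st(); p=camera_params("wrist"); np.save("w2p.npy",p,allow_pickle=True); im=snap("wrist","w2"); snap("scene","s2")
print(proj("wrist",s["ee_pos"],p))
E
```

```text
t: 2.28
ee_pos: [0.4729, 0.0213, 0.2046]
eef_rot: [-89.8, 0.4, 25.8]
ft_force: [0.0, -0.1, -0.5]
gripper_width: -0.0
t: 2.7
ee_pos: [0.4735, 0.0221, 0.1829]
eef_rot: [-89.5, 0.5, 57.9]
ft_force: [0.1, 0.2, 0.2]
gripper_width: -0.0002
t: 3.12
ee_pos: [0.4686, 0.0277, 0.1647]
eef_rot: [-89.1, 0.5, 89.0]
ft_force: [-0.6, 0.7, 0.6]
gripper_width: -0.0001
t 3.12 pos [468.6  27.7 164.7] rot [-89.07   0.47  89.04] F [-0.64  0.7   0.57] q [  2.3  12.6 108.1  -0.5  60.2 -86.5] w -0.0001
[[283.68674502 272.99630725]]
```

View pics/w2.png

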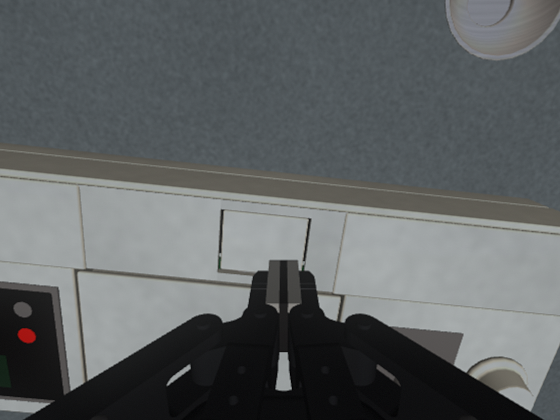

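View pics/s2.png

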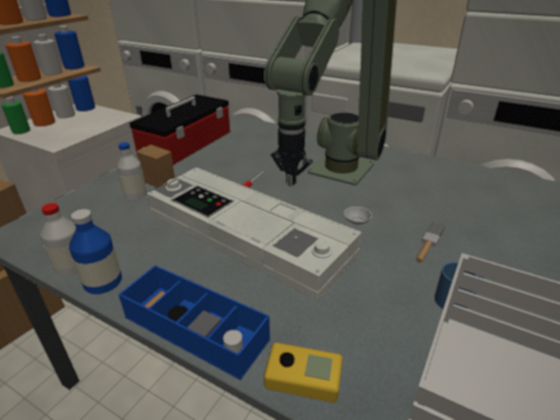

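Run:
```python
from h import *
p=np.load("w2p.npy",allow_pickle=True).item()
X=ray("wrist",[[222,210],[311,218],[307,277],[219.5,270.5]],0.085,p); print((X*1000).round(1), X.mean(0)*1000)
s=st()
Rt=R.from_euler("xyz",[-90,0,83.3],degrees=True); Rc=R.from_euler("xyz",s["eef_rot"],degrees=True)
print((Rt*Rc.inv()).as_rotvec(degrees=True))
```

```text
[[462.5 -15.9  85. ]
 [469.5  46.5  85. ]
 [516.3  43.8  85. ]
 [509.9 -21.4  85. ]] [489.56170439  13.25356993  85.        ]
t 3.22 pos [469.   27.7 165.3] rot [-89.14   0.48  88.73] F [-0.3  -0.03  0.86] q [  2.3  12.6 108.1  -0.5  60.2 -86.2] w 0.0004
[ 0.41506513 -0.88761131 -5.42296887]
```

```bash
python3 -m jog '[{"dx":4,"dy":-4,"dz":-10,"ax":0.1,"ay":-0.3,"az":-1.3},{"dx":4,"dy":-4,"dz":-12,"ax":0.1,"ay":-0.3,"az":-1.3},{"dx":4,"dy":-4,"dz":-12,"ax":0.1,"ay":-0.3,"az":-1.3},{"dx":4,"dy":-4,"dz":-12,"ax":0.1,"ay":0,"az":-1.3},{"dx":0,"dy":0,"dz":-10,"ax":0,"ay":0,"az":0}]'
python3 - <<'E'
from h import *
s=st(); p=camera_params("wrist"); im=snap("wrist","w3")
Rt=R.from_euler("xyz",[-90,0,83.3],degrees=True); Rc=R.from_euler("xyz",s["eef_rot"],degrees=True)
print((Rt*Rc.inv()).as_rotvec(degrees=True))
E
```

```text
t: 3.63
ee_pos: [0.4861, 0.015, 0.1107]
eef_rot: [-90.5, -0.1, 82.9]
ft_force: [-0.1, -0.3, -0.3]
gripper_width: -0.0004
t 3.63 pos [486.1  15.  110.7] rot [-90.48  -0.12  82.86] F [-0.13 -0.35 -0.3 ] q [ 4.000e-01  1.680e+01  1.114e+02  1.000e-01  5.130e+01 -8.250e+01] w -0.0004
[-0.06297886  0.48698729  0.43645463]
```

View pics/w3.png

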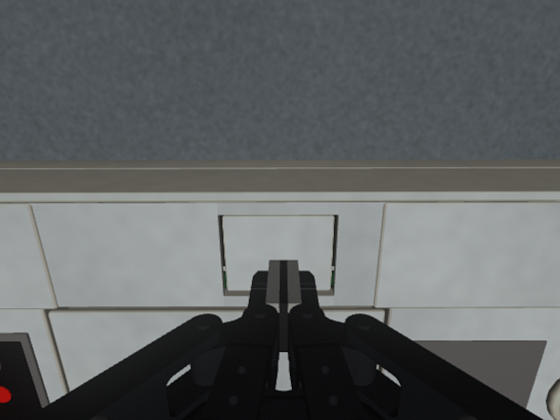

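Run:
```python
from h import *
s=st(); p=camera_params("wrist")
print((ray("wrist",[[270,261],[299,261],[284,261]],s["ee_pos"][2],p)*1000).round(1))
print((ray("wrist",[[219,215],[338,215],[333,296],[224,296]],.085,p)*1000).round(1))
Rm=cv2.Rodrigues(p["rvec"])[0];print(Rm)
im=cv2.imread("pics/w3.png")
cv2.imwrite("pics/w3c.png",cv2.resize(im[190:320,200:360],None,fx=4.5,fy=4.5,interpolation=cv2.INTER_CUBIC))
```

```text
t 3.68 pos [484.3  15.3 109. ] rot [-90.22  -0.1   82.9 ] F [-1.15  0.22 -2.14] q [ 4.000e-01  1.690e+01  1.115e+02  1.000e-01  5.130e+01 -8.260e+01] w -0.0001
[[477.    9.8 109. ]
 [478.8  23.5 109. ]
 [477.9  16.4 109. ]]
[[459.3 -15.7  85. ]
 [467.2  46.6  85. ]
 [516.6  40.1  85. ]
 [508.6 -22.2  85. ]]
[[ 0.12563914  0.99207362  0.00217885]
 [ 0.93683972 -0.1193662   0.32875987]
 [ 0.32641408 -0.03926387 -0.94441103]]
```

View pics/w3c.png

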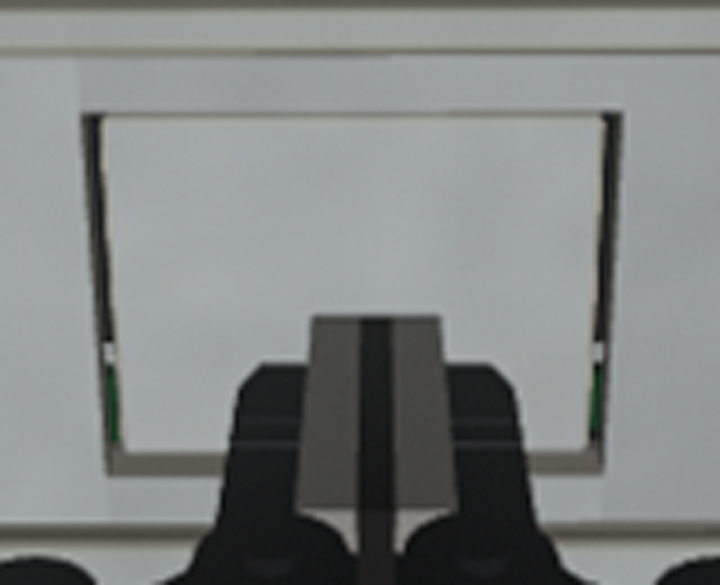

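```bash
python3 -m jog '[{"dx":0,"dy":-2,"dz":-6,"ax":0,"ay":0.2,"az":0.2},{"dx":0,"dy":-1,"dz":-5,"ax":0,"ay":0,"az":0.2},{"dx":0,"dy":0,"dz":-4,"ax":0,"ay":0,"az":0},{"dx":0,"dy":0,"dz":-4,"ax":0,"ay":0,"az":0},{"dx":0,"dy":0,"dz":-3,"ax":0,"ay":0,"az":0}]'; python3 -c "
from h import *
st()"
```

```text
t: 4.1
ee_pos: [0.4842, 0.0135, 0.0865]
eef_rot: [-90.1, -0.1, 83.2]
ft_force: [0.9, 0.0, -0.8]
gripper_width: -0.0
t 4.1 pos [484.2  13.5  86.5] rot [-90.07  -0.11  83.22] F [ 0.85  0.02 -0.82] q [ 2.000e-01  1.860e+01  1.131e+02  1.000e-01  4.820e+01 -8.310e+01] w -0.0
```

```bash
python3 -m jog '[{"dx":0,"dy":0,"dz":-1.5,"ax":0,"ay":0,"az":0},{"dx":0,"dy":0,"dz":-1.5,"ax":0,"ay":0,"az":0},{"dx":0,"dy":0,"dz":-1,"ax":0,"ay":0,"az":0},{"dx":0,"dy":0,"dz":-1,"ax":0,"ay":0,"az":0},{"dx":0,"dy":0,"dz":0,"ax":0,"ay":0,"az":0}]'; python3 -c "
from h import *
st()"
```

```text
t: 4.52
ee_pos: [0.4842, 0.0136, 0.0817]
eef_rot: [-90.1, -0.1, 83.2]
ft_force: [-0.4, -0.4, 0.8]
gripper_width: -0.0
t 4.52 pos [484.2  13.6  81.7] rot [-90.09  -0.11  83.2 ] F [-0.37 -0.39  0.81] q [ 2.000e-01  1.900e+01  1.134e+02  1.000e-01  4.750e+01 -8.310e+01] w -0.0
```

At 81.7 mm, below the strip surface, and meeting almost no force: this is the place that gives.

```bash
python3 -m jog '[{"dx":0,"dy":0,"dz":-1,"ax":0,"ay":0,"az":0},{"dx":0,"dy":0,"dz":-1,"ax":0,"ay":0,"az":0},{"dx":0,"dy":0,"dz":-1,"ax":0,"ay":0,"az":0},{"dx":0,"dy":0,"dz":-1,"ax":0,"ay":0,"az":0},{"dx":0,"dy":0,"dz":0,"ax":0,"ay":0,"az":0}]'; python3 -c "
from h import *
st();snap('top','t4')"
```

```text
t: 4.93
ee_pos: [0.4843, 0.0136, 0.0783]
eef_rot: [-90.1, -0.1, 83.2]
ft_force: [-1.7, -0.9, 2.8]
gripper_width: -0.0
t 4.93 pos [484.3  13.6  78.3] rot [-90.14  -0.12  83.19] F [-1.66 -0.9   2.83] q [ 2.000e-01  1.930e+01  1.137e+02  1.000e-01  4.690e+01 -8.310e+01] w -0.0
```

View pics/t4.png

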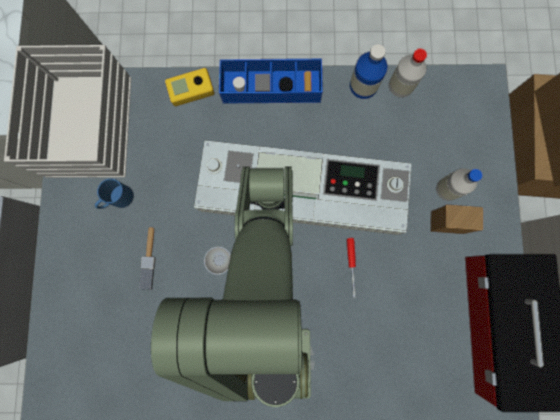

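```bash
python3 -m jog '[{"dx":0,"dy":0,"dz":-1,"ax":0,"ay":0,"az":0},{"dx":0,"dy":0,"dz":-0.5,"ax":0,"ay":0,"az":0},{"dx":0,"dy":0,"dz":0,"ax":0,"ay":0,"az":0},{"dx":0,"dy":0,"dz":0,"ax":0,"ay":0,"az":0},{"dx":0,"dy":0,"dz":0,"ax":0,"ay":0,"az":0}]'; python3 -c "
from h import *
st();snap('scene','s5')"
```

```text
t: 5.4
ee_pos: [0.4842, 0.0136, 0.0771]
eef_rot: [-90.1, -0.1, 83.2]
ft_force: [-1.9, 0.3, 4.1]
gripper_width: 0.0002
t 5.4 pos [484.2  13.6  77.1] rot [-90.15  -0.12  83.19] F [-1.94  0.25  4.05] q [ 2.000e-01  1.930e+01  1.137e+02  1.000e-01  4.680e+01 -8.310e+01] w 0.0002
```

View pics/s5.png

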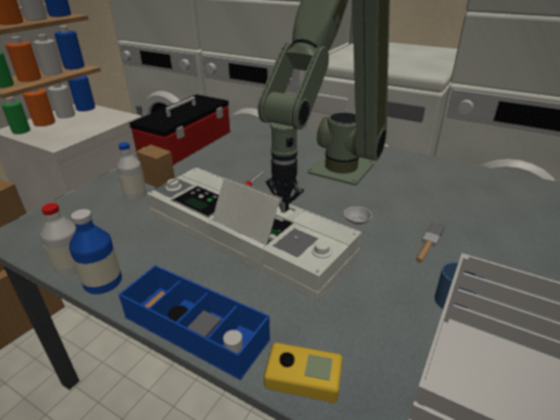

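The door is swinging open and is already clear of the gripper. I'll let it finish, then lift.

```bash
python3 -m jog '[{"dx":0,"dy":0,"dz":0,"ax":0,"ay":0,"az":0},{"dx":0,"dy":0,"dz":0,"ax":0,"ay":0,"az":0},{"dx":0,"dy":0,"dz":0,"ax":0,"ay":0,"az":0},{"dx":0,"dy":0,"dz":0,"ax":0,"ay":0,"az":0},{"dx":0,"dy":0,"dz":0,"ax":0,"ay":0,"az":0}]'
python3 -m jog '[{"dx":0,"dy":0,"dz":4,"ax":0,"ay":0,"az":0},{"dx":0,"dy":0,"dz":8,"ax":0,"ay":0,"az":0},{"dx":-4,"dy":0,"dz":16,"ax":0,"ay":0,"az":0},{"dx":-8,"dy":0,"dz":20,"ax":0,"ay":0,"az":0},{"dx":-8,"dy":0,"dz":20,"ax":0,"ay":0,"az":0}]'
python3 -m jog '[{"dx":-5,"dy":0,"dz":20,"ax":0,"ay":0,"az":0},{"dx":-5,"dy":0,"dz":20,"ax":0,"ay":0,"az":0},{"dx":0,"dy":0,"dz":10,"ax":0,"ay":0,"az":0},{"dx":0,"dy":0,"dz":0,"ax":0,"ay":0,"az":0},{"dx":0,"dy":0,"dz":0,"ax":0,"ay":0,"az":0}]'
python3 -c "
from h import *
st();p=camera_params('wrist');np.save('w6p.npy',p,allow_pickle=True);snap('wrist','w6');snap('scene','s6');snap('top','t6')"
```

```text
t: 5.87
ee_pos: [0.4843, 0.0136, 0.0772]
eef_rot: [-90.1, -0.1, 83.2]
ft_force: [-1.1, -0.2, 4.7]
gripper_width: 0.0004
t: 6.28
ee_pos: [0.4632, 0.0136, 0.1442]
eef_rot: [-89.8, -0.1, 83.2]
ft_force: [-0.3, -0.2, -0.2]
gripper_width: 0.0004
t: 6.7
ee_pos: [0.4533, 0.0137, 0.2019]
eef_rot: [-90.3, -0.1, 83.2]
ft_force: [-0.2, 0.4, -0.9]
gripper_width: -0.0002
t 6.7 pos [453.3  13.7 201.9] rot [-90.3   -0.15  83.18] F [-0.24  0.43 -0.89] q [ 2.000e-01  8.500e+00  1.075e+02  1.000e-01  6.370e+01 -8.300e+01] w -0.0002
```

View pics/w6.png

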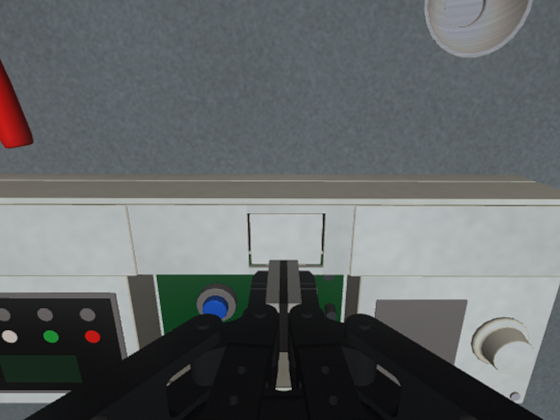

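View pics/s6.png

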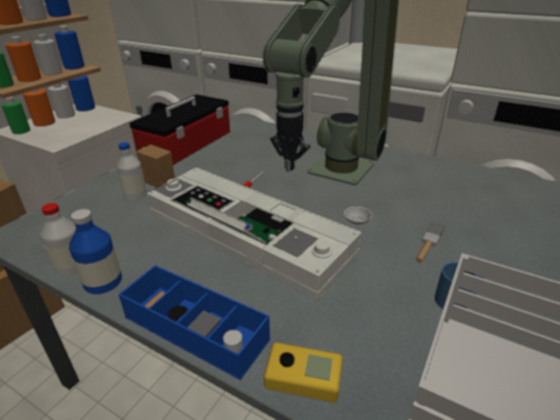

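View pics/t6.png

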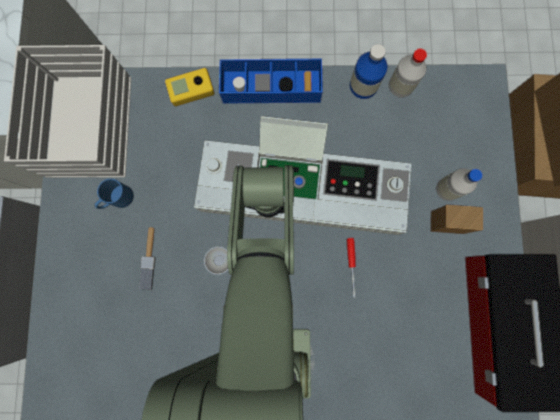

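Run:
```python
from h import *
def blob(im,box):
    h=cv2.cvtColor(im,cv2.COLOR_BGR2HSV); m=cv2.inRange(h,(100,130,60),(125,255,255)); k=np.zeros_like(m); x0,y0,x1,y1=box; k[y0:y1,x0:x1]=m[y0:y1,x0:x1]
    n,l,s,c=cv2.connectedComponentsWithStats(k); i=1+s[1:,4].argmax(); print(s[i],c[i]); return c[i],s[i]
w=cv2.imread("pics/w6.png");t=cv2.imread("pics/t6.png")
c,s=blob(w,(180,270,250,330)); p=np.load("w6p.npy",allow_pickle=True).item()
print((ray("wrist",[c],.055,p)*1000).round(1))
c2,_=blob(t,(285,165,320,200)); print((ray("top",[c2],.055)*1000).round(1))
cv2.imwrite("pics/w6c.png",np.hstack([cv2.resize(w[260:340,140:360],None,fx=3.5,fy=3.5,interpolation=cv2.INTER_CUBIC)]))
cv2.imwrite("pics/t6c.png",cv2.resize(t[110:230,220:360],None,fx=5,fy=5,interpolation=cv2.INTER_CUBIC))
```

```text
[203 296  25  23 415] [215.31084337 306.3253012 ]
[[567.7 -69.   55. ]]
[295 178   8   7  44] [298.36363636 180.90909091]
[[568.5 -70.9  55. ]]
```

View pics/w6c.png

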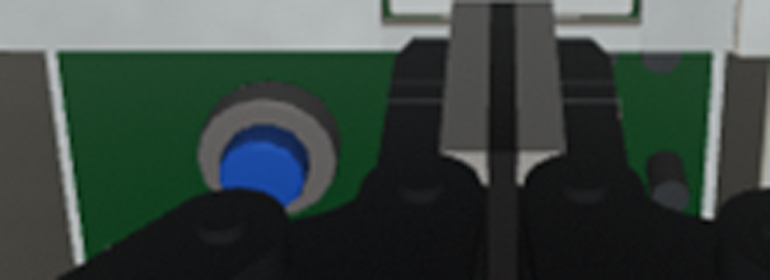

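View pics/t6c.png

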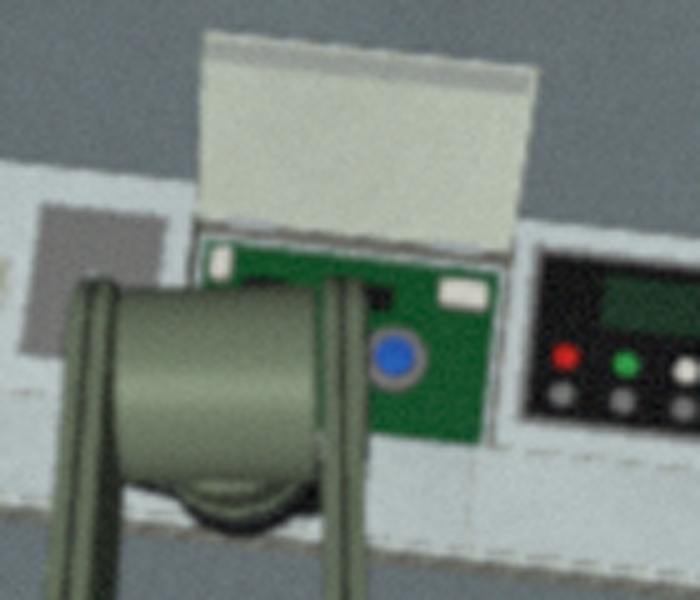

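The door stands wide open. The blue button is at about (215,306) in the wrist view and (298,181) in the top view, and both put it near (569,-70) mm.

```bash
python3 -m jog '[{"dx":15,"dy":-11,"dz":0,"ax":0,"ay":0,"az":0},{"dx":25,"dy":-18,"dz":0,"ax":0,"ay":0,"az":0},{"dx":25,"dy":-18,"dz":-5,"ax":0,"ay":0,"az":0},{"dx":25,"dy":-18,"dz":-10,"ax":0,"ay":0,"az":0},{"dx":20,"dy":-16,"dz":-15,"ax":0,"ay":0,"az":0}]'
python3 -m jog '[{"dx":5,"dy":-2,"dz":-15,"ax":0,"ay":0,"az":0},{"dx":0,"dy":0,"dz":-15,"ax":0,"ay":0,"az":0},{"dx":0,"dy":0,"dz":-10,"ax":0,"ay":0,"az":0},{"dx":0,"dy":0,"dz":0,"ax":0,"ay":0,"az":0},{"dx":0,"dy":0,"dz":0,"ax":0,"ay":0,"az":0}]'
python3 -c "
from h import *
st();p=camera_params('wrist');np.save('w7p.npy',p,allow_pickle=True);snap('wrist','w7');snap('scene','s7')
print(proj('scene',[.569,-.07,.055]))"
```

```text
t: 7.27
ee_pos: [0.5622, -0.0675, 0.1676]
eef_rot: [-89.8, -0.2, 83.5]
ft_force: [0.4, 0.4, -0.2]
gripper_width: 0.0002
t: 7.68
ee_pos: [0.5687, -0.0734, 0.1159]
eef_rot: [-89.0, -0.2, 83.2]
ft_force: [-0.7, -0.2, 0.4]
gripper_width: -0.0003
t 7.68 pos [568.7 -73.4 115.9] rot [-89.05  -0.15  83.24] F [-0.68 -0.18  0.38] q [ -8.6  24.1  98.6   0.1  58.3 -91.9] w -0.0003
[[245.72518532 223.70262918]]
```

View pics/w7.png

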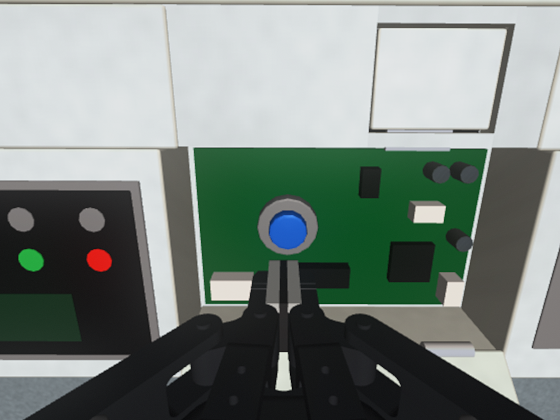

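View pics/s7.png

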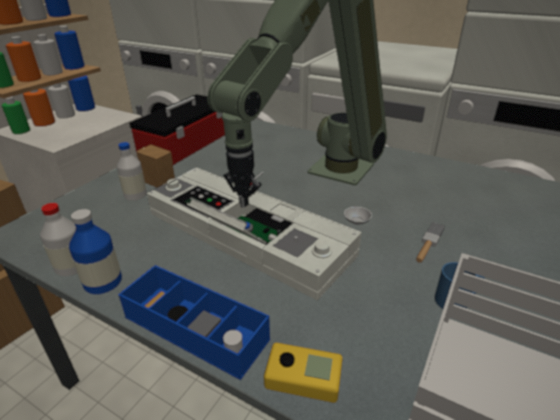

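Run:
```python
from h import *
w=cv2.imread("pics/w7.png");p=np.load("w7p.npy",allow_pickle=True).item()
h=cv2.cvtColor(w,cv2.COLOR_BGR2HSV); m=cv2.inRange(h,(100,130,150),(125,255,255))
n,l,s,c=cv2.connectedComponentsWithStats(m); i=1+s[1:,4].argmax(); print(s[i],c[i])
print((ray("wrist",[c[i]],.055,p)*1000).round(1))
s=st(); print((ray("wrist",[[284,261]],s["ee_pos"][2],p)*1000).round(1), proj("wrist",s["ee_pos"],p))
Rt=R.from_euler("xyz",[-90,0,83.3],degrees=True); Rc=R.from_euler("xyz",s["eef_rot"],degrees=True)
print((Rt*Rc.inv()).as_rotvec(degrees=True))
```

```text
[270 215  37  34 996] [287.50903614 231.42670683]
[[572.1 -70.8  55. ]]
t 7.78 pos [568.9 -73.3 116.9] rot [-89.14  -0.15  83.26] F [-0.17 -0.13 -0.8 ] q [ -8.6  24.   98.6   0.1  58.3 -91.9] w -0.0002
[[561.9 -72.3 116.9]] [[283.66446876 274.45735583]]
[-0.25034183 -0.83600381  0.04330477]
```

```bash
python3 -m jog '[{"dx":0,"dy":1,"dz":-10,"ax":-0.1,"ay":-0.4,"az":0},{"dx":0,"dy":1,"dz":-14,"ax":-0.1,"ay":-0.3,"az":0},{"dx":0,"dy":0,"dz":-14,"ax":0,"ay":0,"az":0},{"dx":0,"dy":0,"dz":-10,"ax":0,"ay":0,"az":0},{"dx":0,"dy":0,"dz":-6,"ax":0,"ay":0,"az":0}]'
python3 -c "
from h import *
st();p=camera_params('wrist');np.save('w8p.npy',p,allow_pickle=True);snap('wrist','w8')"
```

```text
t: 8.2
ee_pos: [0.5727, -0.0704, 0.0687]
eef_rot: [-90.8, -0.0, 83.4]
ft_force: [-0.5, -0.8, 0.4]
gripper_width: 0.0002
t 8.2 pos [572.7 -70.4  68.7] rot [-9.078e+01 -1.000e-02  8.337e+01] F [-0.55 -0.79  0.37] q [ -8.2  26.6 102.5   0.   50.1 -91.6] w 0.0002
```

View pics/w8.png

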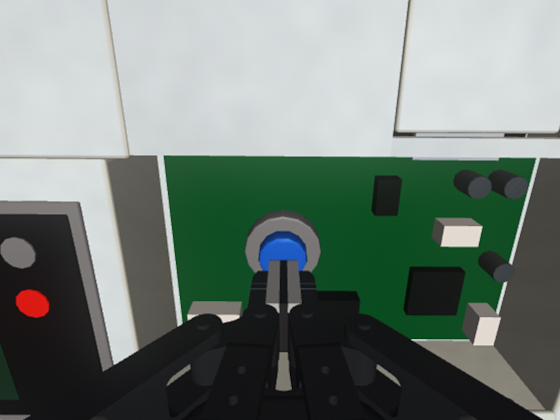

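```bash
python3 -m jog '[{"dx":-2,"dy":-0.5,"dz":-4,"ax":0,"ay":0.5,"az":0},{"dx":-1,"dy":0,"dz":-3,"ax":0,"ay":0.2,"az":0},{"dx":0,"dy":0,"dz":-2,"ax":0,"ay":0,"az":0},{"dx":0,"dy":0,"dz":-1,"ax":0,"ay":0,"az":0},{"dx":0,"dy":0,"dz":0,"ax":0,"ay":0,"az":0}]'
python3 -c "
from h import *
st();p=camera_params('wrist');np.save('w9p.npy',p,allow_pickle=True);w=snap('wrist','w9')
cv2.imwrite('pics/w9c.png',cv2.resize(w[190:320,200:360],None,fx=4.5,fy=4.5,interpolation=cv2.INTER_CUBIC))"
```

```text
t: 8.67
ee_pos: [0.5702, -0.071, 0.0591]
eef_rot: [-90.1, 0.1, 83.4]
ft_force: [-0.7, 0.2, 0.2]
gripper_width: -0.0003
t 8.67 pos [570.2 -71.   59.1] rot [-9.013e+01  8.000e-02  8.339e+01] F [-0.68  0.21  0.24] q [-8.200e+00  2.730e+01  1.029e+02 -1.000e-01  4.960e+01 -9.150e+01] w -0.0003
```

View pics/w9c.png

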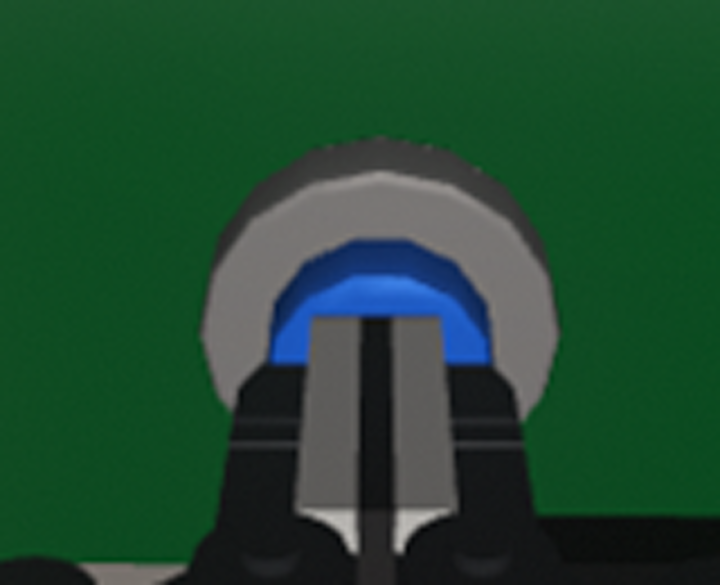

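```bash
python3 -m jog '[{"dx":-1.5,"dy":0,"dz":-1.5,"ax":0,"ay":0,"az":0},{"dx":0,"dy":0,"dz":-1.5,"ax":0,"ay":0,"az":0},{"dx":0,"dy":0,"dz":-1,"ax":0,"ay":0,"az":0},{"dx":0,"dy":0,"dz":-1,"ax":0,"ay":0,"az":0},{"dx":0,"dy":0,"dz":0,"ax":0,"ay":0,"az":0}]'
python3 -m jog '[{"dx":0,"dy":0,"dz":-1,"ax":0,"ay":0,"az":0},{"dx":0,"dy":0,"dz":-1,"ax":0,"ay":0,"az":0},{"dx":0,"dy":0,"dz":-1,"ax":0,"ay":0,"az":0},{"dx":0,"dy":0,"dz":0,"ax":0,"ay":0,"az":0},{"dx":0,"dy":0,"dz":0,"ax":0,"ay":0,"az":0}]'
```

```text
t: 9.13
ee_pos: [0.5692, -0.0711, 0.0546]
eef_rot: [-90.2, 0.1, 83.4]
ft_force: [0.6, 0.1, 1.2]
gripper_width: -0.0001
t: 9.55
ee_pos: [0.5693, -0.0711, 0.0524]
eef_rot: [-90.3, 0.1, 83.4]
ft_force: [-1.1, -0.3, 3.2]
gripper_width: -0.0001
```

```bash
python3 -m jog '[{"dx":0,"dy":0,"dz":-1.2,"ax":0,"ay":0,"az":0},{"dx":0,"dy":0,"dz":-1.2,"ax":0,"ay":0,"az":0},{"dx":0,"dy":0,"dz":-1.2,"ax":0,"ay":0,"az":0},{"dx":0,"dy":0,"dz":-0.5,"ax":0,"ay":0,"az":0},{"dx":0,"dy":0,"dz":0,"ax":0,"ay":0,"az":0}]'
python3 -c "
from h import *
st();w=snap('wrist','w10')
cv2.imwrite('pics/w10c.png',cv2.resize(w[190:320,200:360],None,fx=4.5,fy=4.5,interpolation=cv2.INTER_CUBIC))"
```

```text
t: 9.97
ee_pos: [0.5693, -0.0711, 0.0504]
eef_rot: [-90.3, 0.1, 83.4]
ft_force: [-1.5, 0.3, 4.2]
gripper_width: -0.0001
t 9.97 pos [569.3 -71.1  50.4] rot [-9.031e+01  9.000e-02  8.338e+01] F [-1.45  0.27  4.23] q [-8.200e+00  2.780e+01  1.037e+02 -1.000e-01  4.820e+01 -9.150e+01] w -0.0001
```

View pics/w10c.png

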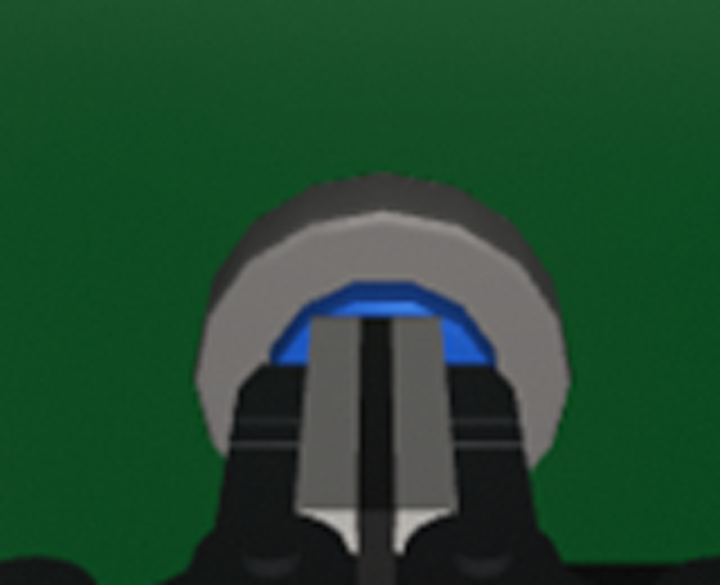

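Nearly down at 4.2 N. I'll push a little further, to the stop.

```bash
python3 -m jog '[{"dx":0,"dy":0,"dz":-1.2,"ax":0,"ay":0,"az":0},{"dx":0,"dy":0,"dz":-1.2,"ax":0,"ay":0,"az":0},{"dx":0,"dy":0,"dz":-1.2,"ax":0,"ay":0,"az":0},{"dx":0,"dy":0,"dz":-1.2,"ax":0,"ay":0,"az":0},{"dx":0,"dy":0,"dz":-1,"ax":0,"ay":0,"az":0}]'
```

```text
t: 10.43
ee_pos: [0.5693, -0.0711, 0.05]
eef_rot: [-90.4, 0.1, 83.4]
ft_force: [-3.1, 1.0, 9.9]
gripper_width: 0.0001
```

At the stop: z stopped at 50.0 mm and the force rose to 9.9 N. Now I'll let go and lift clear.

```bash
python3 -m jog '[{"dx":0,"dy":0,"dz":4,"ax":0,"ay":0,"az":0},{"dx":0,"dy":0,"dz":8,"ax":0,"ay":0,"az":0},{"dx":0,"dy":0,"dz":16,"ax":0,"ay":0,"az":0},{"dx":0,"dy":0,"dz":20,"ax":0,"ay":0,"az":0},{"dx":0,"dy":0,"dz":20,"ax":0,"ay":0,"az":0}]'
python3 -m jog '[{"dx":-5,"dy":5,"dz":20,"ax":0,"ay":0,"az":0},{"dx":-20,"dy":15,"dz":20,"ax":0,"ay":0,"az":0},{"dx":-30,"dy":20,"dz":20,"ax":0,"ay":0,"az":0},{"dx":-30,"dy":20,"dz":20,"ax":0,"ay":0,"az":0},{"dx":-30,"dy":20,"dz":0,"ax":0,"ay":0,"az":0}]'
python3 -m jog '[{"dx":-10,"dy":10,"dz":0,"ax":0,"ay":0,"az":0},{"dx":0,"dy":0,"dz":0,"ax":0,"ay":0,"az":0},{"dx":0,"dy":0,"dz":0,"ax":0,"ay":0,"az":0},{"dx":0,"dy":0,"dz":0,"ax":0,"ay":0,"az":0},{"dx":0,"dy":0,"dz":0,"ax":0,"ay":0,"az":0}]'
python3 -c "
from h import *
st();snap('wrist','w11');snap('scene','s11');snap('top','t11')"
```

```text
t: 10.85
ee_pos: [0.5666, -0.0708, 0.1154]
eef_rot: [-89.9, 0.1, 83.4]
ft_force: [0.7, 0.0, 0.5]
gripper_width: 0.0002
t: 11.27
ee_pos: [0.4566, 0.008, 0.2009]
eef_rot: [-90.6, 0.1, 83.0]
ft_force: [1.5, 0.9, 0.5]
gripper_width: -0.0003
t: 11.68
ee_pos: [0.4427, 0.0203, 0.2018]
eef_rot: [-90.6, 0.0, 83.3]
ft_force: [0.2, -0.7, 1.0]
gripper_width: -0.0004
t 11.68 pos [442.7  20.3 201.8] rot [-9.064e+01  4.000e-02  8.327e+01] F [ 0.24 -0.65  0.96] q [ 1.200e+00  7.400e+00  1.088e+02 -1.000e-01  6.310e+01 -8.200e+01] w -0.0004
```

View pics/w11.png

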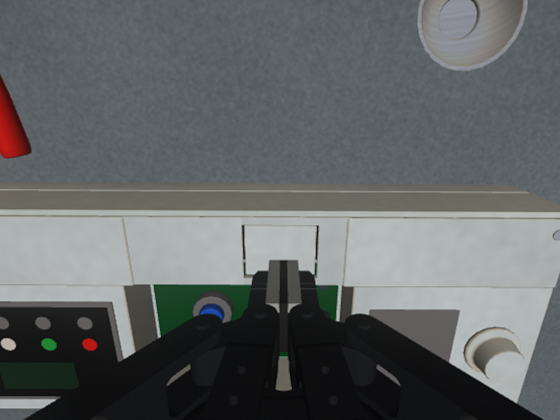

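View pics/s11.png

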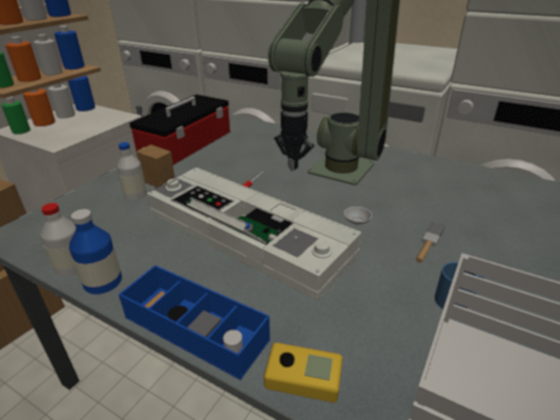

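View pics/t11.png

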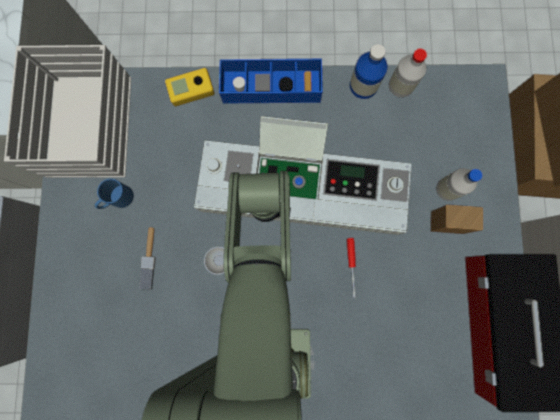

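The final views show the door still wide open (top view, about (293,138)), the button released, the arm clear and all loose things where they were.

```bash
python3 -c "
from h import *
print(hand_in())"
```

```text
the job is handed in; nothing more can be done
None
```

The door is open, the service button has been pressed and let go, and the job was handed in at about 11.8 s.

- **Catch:** I found it from its outline in the wrist and top views, and confirmed it by feel with the shut fingertips. The spot gave way at under 1 N below the strip's level. I pressed it to about 77 mm height (about 6 mm in, 4 to 5 N), and the door sprang wide open by itself without touching the gripper.
- **Service button:** I pressed it down until it stopped at 50.0 mm height (5 mm of travel, peak 9.9 N), then released it and lifted clear.
- **Last checks:** In the final pictures the door is still wide open and the catch and button look released. The dial, driver, dish, brush, mug, bottle and box look unmoved. The wrist force is back to noise level, with the tool about 117 mm above the console's face. The catch and button joints are not reported, so their release is judged from the pictures only.
- **Disagreements:** The wrist camera placed points about 4 mm farther out than the top camera and the tool pose suggested. I corrected for this, and it was within the margins. One early move was refused because my rows left out some fields; nothing moved.

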